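# Load the module carrier and lay its retaining bar

## Robot

A 6-joint arm with a two-finger parallel gripper is mounted at the origin on the work surface. World frame = base frame: x ahead of the robot, y to its left, z up, the work surface at z = 0. Lengths are in m, angles in rad, forces in N, time in s.
With the tool pointing down it reaches from about 0.275 to 1 m from the base axis. Payload 8.4 kg.
Tool frame: the origin (TCP) lies at the very end of the fingers, on their centre line; the grasp point (between the pads) lies 19 mm behind it; x points along the fingers, y is the direction in which the jaws open and shut, and the axes are right-handed (so a half turn about x gives the same grasp; the last joint's range is limited). The gripper opens to 85 mm and grips with 20 to 120 N. Pads are 22 mm wide; open, the fingers measure 114 mm over their backs; the gripper's body (76 mm by 85 mm) begins 54 mm behind the grasp point. The pads swing forward as they close: fully open they stand 13 mm farther back than shut.
Start: joints at [1.242, 0.353, 1.633, -0, 1.155, -0.002], TCP at [0.201, 0.592, 0.231] pointing down, gripper open.
Joint ranges: [-2.63, 2.63], [-0.92, 2.1], [0.06, 2.66], [-1.3, 4.44], [0, 2.69], [-3.02, 3.02]. Speed limits (rad/s): [2.22, 2.22, 2.79, 3.14, 3.14, 3.14].

## Interface

Orientations are given as a unit quaternion [w, x, y, z].
In Python, from cell import ctrl gives the robot as it stands. The module is installed in compiled form; this text tells all that it offers.
- The arm moves only by the tool arm_command, never from a script. Its argument "increments" is a list of rows, each an object of numbers: "tx", "ty", "tz": the shift along the world's x, y, z in m; "roll": the turn about the world's z in degrees. In form: [{"tx": .., "ty": .., "tz": .., "roll": ..}, ...]. A call has exactly 10 rows; each row shifts and turns the commanded pose from where the row before left it; what a row does not reach is not made up. A row lasts 1/10 s, in which the tool goes at most 50 mm and 8.59 degrees, less where a joint would pass 70% of its speed; a pose out of reach is approached as far as the arm can. A call is refused whole if a number of a shift passes 0.05 or a number of a turn 8.59, either way. A call with a gripper value outside its range is refused whole. "claw" is the opening, from 0 (shut) to 1 (fully open), set as the call begins (left out, the last holds). The fingers move at their own pace and stop on an object; the grip force is fixed at half the most. Time passes only in rows, so rows that do not move let the fingers close, or fill a call up. It gives the time, the measured TCP pose, the force and the opening at its end, in the units of the state.
- ctrl.read_state(): the state, without advancing time (a new reading comes with each control period).
- ctrl.grab_frame(name): name is "side" or "top" or "wrist"; returns a dict with "img" (420x560x3 uint8, red, green, blue), "intrinsics" (3x3 intrinsics, pixels), "R" (3x3) and "t" (3): a world point X has camera coordinates R X + t. Camera axes: x right, y down, z forward; pixel columns grow to the right and rows downward; lengths in m; the calibration is good to about 2 mm. A picture is of the moment at which its call begins. There is no depth.
- ctrl.finish_job(): hands the job in, once; it reports no verdict.
The state is a dict: "t": time; "q": joint angles; "joint_vel": joint speeds; "effort": joint torques, N m; "ee_pos": TCP position; "orientation": TCP orientation; "ft_force": force on the tool from outside, world axes, zero at the start; "moment": the same for the moment, N m; "gripper_width": opening from 0.0 (shut) to 1.0 (fully open).
Only numpy, scipy, OpenCV 4.12 (cv2) and the standard library are available. Lean on these libraries where they do the work, as an engineer would, in place of code of your own. Each camera call takes 0.05 s, during which the arm holds its last target. There are 200 camera calls.

## Task

Finish loading the grey carrier: stand the two finned power modules that are out on the bench upright in its two empty bays, next to the one already there, then lay the long retaining bar, grip rib up, across the row so that it lies down in the notches of both end supports and sticks out about equally at each end. Set everything down gently, without dropping it, and leave the module already loaded, the short bar and the other things on the bench where they are.

Things in the scene. Friction and masses are not known exactly. Their poses are not given: they have to be found in the camera images.
- carrier: Fixed grey metal carrier, origin at the centre of its underside on the bench. Base plate 80 (x) x 200 (y) x 8 mm. Three bays in a row along its y axis, centres at y = -47, 0, +47 mm, floors 8 mm above the bench; each is 66 (x) x 45 (y) mm clear between lips and dividers 6 mm high. A notched end support stands at each end of the row.
- notch_left (a point): Middle of the notch floor on the carrier's +y end support, at x = 0, y = +83 mm, 82 mm above the bench. The support is 52 (x) x 20 (y) mm; its open-topped notch is 32 mm wide in x, runs through along y, and has cheeks 12 mm high.
- notch_right (a point): The same on the -y end support, at x = 0, y = -83 mm, 82 mm above the bench.
- pad_a: Thin black pad (54 x 36 mm) on the floor of one of the two empty bays; origin at the middle of the bay, 8 mm above the bench; axes parallel to the carrier's.
- pad_b: Thin black pad (54 x 36 mm) on the floor of the other empty bay; origin at the middle of the bay, 8 mm above the bench; axes parallel to the carrier's.
- module_a: Dark metal power module, an upright block 56 (x) x 36 (y) x 70 (z) mm, about 0.3 kg, standing on the bench; cooling fins on its two wide y faces, its x faces (56 mm apart) smooth, metal terminal plate on top. Origin at the centre of its underside. The same either way round.
- module_b: The second loose module, identical to module_a.
- module_c: Identical module already standing in the third bay of the carrier; it stays there.
- retaining_bar: Long plain aluminium bar lying on the bench, rib up: flat strip 200 (x) x 25 (y) x 10 (z) mm with an upright grip rib in the middle of its top, 80 (x) x 12 (y) mm, rising from 10 to 32 mm. About 0.2 kg. Origin at the centre of its underside, x along its length. The same either way round.
- short_bar: Bar of another carrier, same section but only 120 mm long (rib 60 mm), too short for this one. Leave it alone. Origin at the centre of its underside, x along its length.
- spool: Grey flanged spool, diameter 60, height 48 mm, origin at the centre of its underside. Leave it alone.
- mug: White mug, diameter 76, height 90 mm, handle at its +y, origin at the centre of its underside. Leave it alone.
- spray_can: White bottle with a red cap, diameter 52, height 150 mm, origin at the centre of its underside. Leave it alone.
- screwdriver: Screwdriver with black handle lying behind the carrier. Leave it alone.
Mind the look-alikes: they are no part of the job. Leave any blue, green or red look-alike of the module_b alone.

How it is judged:
By the outcome, as a careful person would: the job done as asked, in the order asked, and still so for the second after the job is handed in, with the robot touching nothing.
It also fails if it takes over 72 s, if anything falls off the work surface, if the arm or the gripper's body presses on something with over 40 N, if the wrist force passes 120 N, or if a joint passes its speed limit or range.

## Working session

There is one attempt and no reset: what is moved stays moved. The work goes in short steps, Python scripts to look and compute and a tool call to move; the robot and the scene stay as the last step left them, time stands still between calls to the robot, and variables do not carry over. Pictures are saved under pics/ and viewed, about 8 in all and at most 12, crops included, and the job is handed in when it is done.

Besides the shell and the picture viewer there is one more tool, called after "Request:" as name([rows], argument=value, ...), one row to a line, values as JSON. arm_command: Moves the arm, as the interface text tells. Its arguments: {"type":"object","properties":{"increments":{"type":"array","items":{"type":"object","properties":{"tx":{"type":"number"},"ty":{"type":"number"},"tz":{"type":"number"},"roll":{"type":"number"}}}},"claw":{"type":"number"}},"required":["increments"]}

```bash
mkdir -p pics; cat > h.py <<'E'
import numpy as np, cv2
from cell import ctrl
def grab(n,f):
    d=ctrl.grab_frame(n); cv2.imwrite(f'pics/{f}.png',d['img'][:,:,::-1]); np.savez(f'pics/{f}.npz',**{k:np.array(d[k]) for k in('img','intrinsics','R','t')}); return d
def load(f): return np.load(f'pics/{f}.npz')
def back(f,u,v,z):
    d=load(f); R,t=d['R'],d['t'].ravel(); r=R.T@np.linalg.inv(d['intrinsics'])@np.array([u,v,1.]); c=-R.T@t
    return (c+r*(z-c[2])/r[2]).round(4)
def proj(f,X):
    d=load(f); p=d['intrinsics']@(d['R']@np.array(X)+d['t'].ravel()); return (p[:2]/p[2]).round(1)
def crop(f,u0,v0,u1,v1,s,o):
    im=cv2.imread(f'pics/{f}.png')[v0:v1,u0:u1]; cv2.imwrite(f'pics/{o}.png',cv2.resize(im,None,fx=s,fy=s,interpolation=cv2.INTER_CUBIC))
E
python3 - <<'E'
from h import *
for n in('top','side'):
    d=grab(n,n+'0'); print(n,(-d['R'].T@np.ravel(d['t'])).round(3),d['intrinsics'][0,0],d['R'].round(2).tolist())
s=ctrl.read_state();print(s['t'],s['ee_pos'],s['orientation'],s['gripper_width'],s['ft_force'])
cv2.imwrite('pics/top0x.png',cv2.resize(cv2.imread('pics/top0.png'),(800,600),interpolation=cv2.INTER_CUBIC))
E
```

```text
top [ 0.489 -0.011  1.015] 466.04290114612 [[-0.02, -1.0, -0.01], [-1.0, 0.02, -0.09], [0.09, 0.0, -1.0]]
side [ 0.349 -0.876  0.771] 519.6005796913641 [[0.97, -0.26, -0.01], [-0.16, -0.59, -0.79], [0.2, 0.77, -0.61]]
0.1 [0.20046393 0.59152075 0.23063226] [ 0.69760898  0.11458251  0.69776851 -0.11546287] 0.9993106991498677 [0.22037596 0.08432004 0.08468278]
```

View pics/top0x.png

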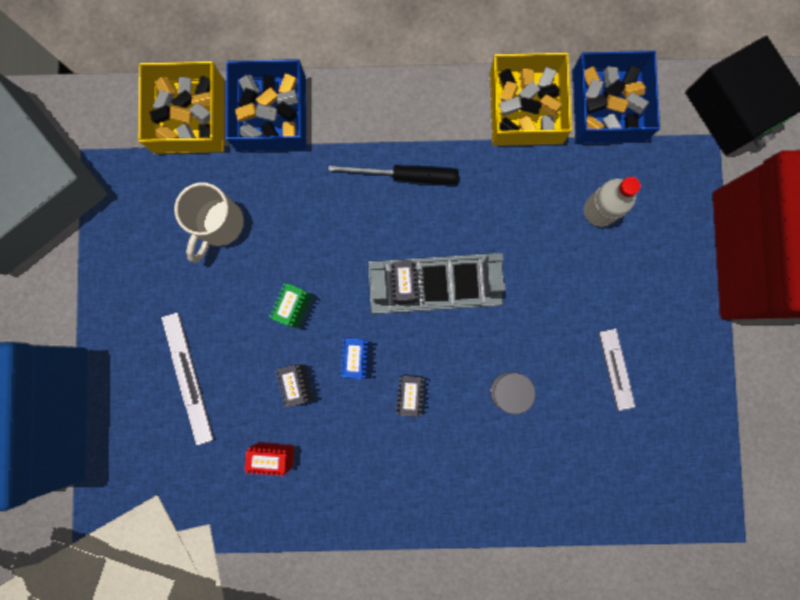

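View pics/side0.png

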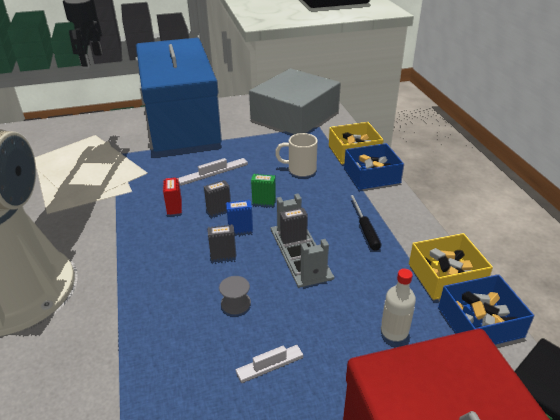

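The top view (800x600) shows the carrier at about (437,283) with its +y bay filled, and the dark modules at (293,385) and (411,396). The long bar is at (188,378), the short bar at (617,370). The coloured look-alikes lie between. I'll enlarge this to measure.

```bash
python3 - <<'E'
from h import *
crop('top0',165,168,365,300,4,'c1'); crop('top0',100,210,160,320,5,'c2')
a=cv2.imread('pics/c1.png');print(a.shape)
E
```

```text
(528, 800, 3)
```

View pics/c1.png

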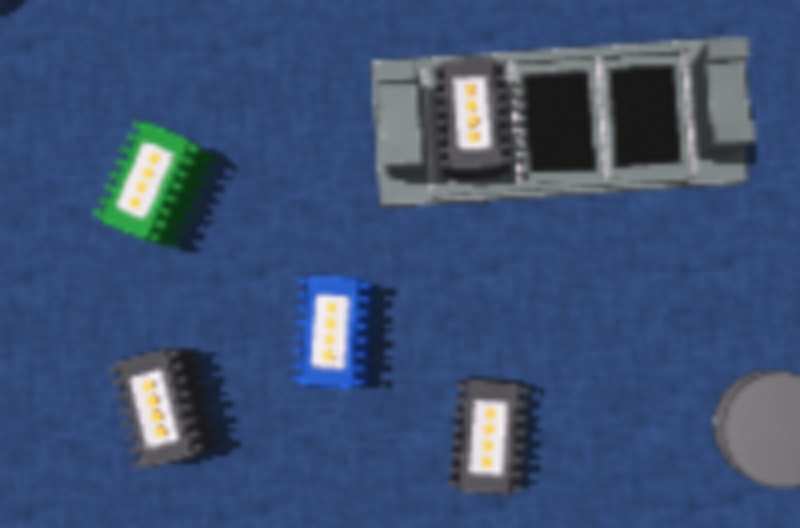

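View pics/c2.png

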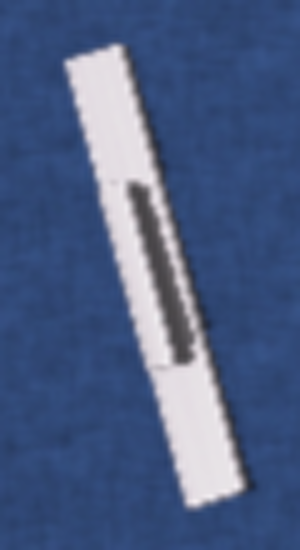

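c1 shows the two dark modules with label plates centred near (155,407) and (488,437), module_c at (473,112), and the empty pads at (562,123) and (646,116). c2 shows the bar's end corners at (65,62), (122,44), (246,490) and (188,508).

```bash
python3 - <<'E'
from h import *
def m(name,pts,z,o,s):
    P=np.array([back('top0',o[0]+(u-.0)/s-.4,o[1]+v/s-.4,z)[:2] for u,v in pts]); c=P.mean(0)
    e=[np.linalg.norm(P[i]-P[(i+1)%4]).round(4) for i in range(4)]
    l=(P[2]+P[3]-P[0]-P[1])/2 ; print(name,c.round(4),'edges',e,'long-axis ang',np.degrees(np.arctan2(l[1],l[0])).round(1), 'r',np.linalg.norm(c).round(3))
o=(165,168)
m('L',[(132,374),(161,367),(178,440),(149,447)],.07,o,4)
m('R',[(474,400),(506,402),(501,475),(470,474)],.07,o,4)
m('c',[(456,77),(488,75),(490,147),(460,149)],.078,o,4)
m('padM',[(529,76),(589,72),(595,170),(534,174)],.008,o,4)
m('padR',[(613,70),(673,65),(681,162),(619,167)],.008,o,4)
m('blue',[(315,294),(349,295),(345,369),(311,367)],.07,o,4)
m('bar',[(65,62),(122,44),(246,490),(188,508)],.01,(100,210),5)
from scipy.spatial.transform import Rotation as Ro
s=ctrl.read_state();w=s['orientation'];print(Ro.from_quat([*w[1:],w[0]]).as_matrix().round(2))
E
```

```text
L [0.4591 0.1581] edges [np.float64(0.015), np.float64(0.0377), np.float64(0.0149), np.float64(0.0377)] long-axis ang -167.2 r 0.486
R [ 0.44   -0.0093] edges [np.float64(0.0162), np.float64(0.0365), np.float64(0.0155), np.float64(0.0369)] long-axis ang 175.2 r 0.44
c [ 0.6041 -0.0058] edges [np.float64(0.0163), np.float64(0.0367), np.float64(0.0152), np.float64(0.0367)] long-axis ang -178.8 r 0.604
padM [ 0.6056 -0.0532] edges [np.float64(0.0327), np.float64(0.0537), np.float64(0.0331), np.float64(0.0536)] long-axis ang -178.3 r 0.608
padR [ 0.6083 -0.0994] edges [np.float64(0.0329), np.float64(0.0532), np.float64(0.0338), np.float64(0.0531)] long-axis ang -177.6 r 0.616
blue [0.4952 0.0693] edges [np.float64(0.0173), np.float64(0.0373), np.float64(0.0172), np.float64(0.0368)] long-axis ang 176.0 r 0.5
bar [0.4712 0.3253] edges [np.float64(0.0258), np.float64(0.1995), np.float64(0.0257), np.float64(0.1992)] long-axis ang -164.2 r 0.573
[[-0.    0.32  0.95]
 [-0.    0.95 -0.32]
 [-1.   -0.   -0.  ]]
```

Request:
arm_command([
  {"tx": 0.005, "ty": -0.04, "roll": -5.8},
  {"tx": 0.01, "ty": -0.045, "roll": -5.8},
  {"tx": 0.015, "ty": -0.045, "roll": -5.8},
  {"tx": 0.02, "ty": -0.045, "roll": -5.8},
  {"tx": 0.025, "ty": -0.04, "roll": -5.8},
  {"tx": 0.03, "ty": -0.04, "roll": -5.8},
  {"tx": 0.035, "ty": -0.035, "roll": -5.8},
  {"tx": 0.035, "ty": -0.035, "roll": -5.8},
  {"tx": 0.035, "ty": -0.035, "roll": -5.8},
  {"tx": 0.03, "ty": -0.035, "roll": -5.8},
], claw=1)

```text
invalid input at $.increments[0]: expected keys tx, ty, tz, roll
```

Request:
arm_command([
  {"tx": 0.005, "ty": -0.04, "tz": 0, "roll": -5.8},
  {"tx": 0.01, "ty": -0.045, "tz": 0, "roll": -5.8},
  {"tx": 0.015, "ty": -0.045, "tz": 0, "roll": -5.8},
  {"tx": 0.02, "ty": -0.045, "tz": 0, "roll": -5.8},
  {"tx": 0.025, "ty": -0.04, "tz": 0, "roll": -5.8},
  {"tx": 0.03, "ty": -0.04, "tz": 0, "roll": -5.8},
  {"tx": 0.035, "ty": -0.035, "tz": 0, "roll": -5.8},
  {"tx": 0.035, "ty": -0.035, "tz": 0, "roll": -5.8},
  {"tx": 0.035, "ty": -0.035, "tz": 0, "roll": -5.8},
  {"tx": 0.03, "ty": -0.035, "tz": 0, "roll": -5.8},
], claw=1)

```text
t: 1.1
ee_pos: [0.442, 0.1951, 0.2313]
orientation: [0.554, 0.44, 0.553, -0.44]
ft_force: [1.1, 0.9, 0.2]
gripper_width: 0.997
```

```bash
cat >> h.py <<'E'
from scipy.spatial.transform import Rotation as Ro
def st():
    s=ctrl.read_state();w=s['orientation'];M=Ro.from_quat([*w[1:],w[0]]).as_matrix()
    print('t',round(s['t'],2),'pos',np.round(s['ee_pos'],4),'jaw',np.degrees(np.arctan2(M[1,1],M[0,1])).round(2),'tilt',M[:2,0].round(3),'F',np.round(s['ft_force'],1),'g',round(s['gripper_width'],3))
    return s
E
python3 - <<'E'
from h import *
st(); d=grab('wrist','w0'); st(); print((-d['R'].T@np.ravel(d['t'])).round(3)); print(proj('w0',[.4591,.1581,.07]))
E
```

```text
t 1.1 pos [0.442  0.1951 0.2313] jaw 13.02 tilt [0. 0.] F [1.1 0.9 0.2] g 0.997
t 1.15 pos [0.4457 0.191  0.2314] jaw 12.59 tilt [ 0.003 -0.002] F [ 2.7 -3.   0.5] g 0.996
[0.427 0.262 0.374]
[283.3 231.7]
```

View pics/w0.png

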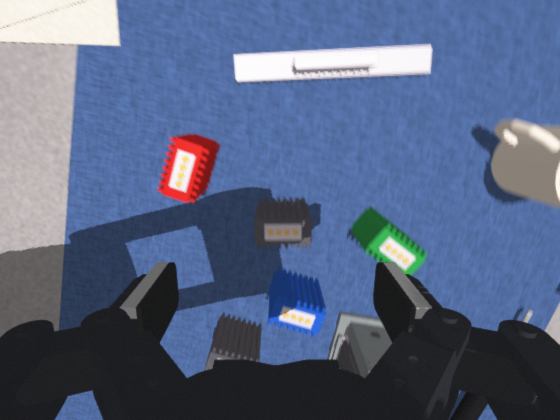

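w0 shows module L's label at about (283,232), against a predicted (283.3,231.7), so the calibration agrees. The green look-alike is close to the front finger, so I'll check the clearance.

```bash
python3 - <<'E'
from h import *
for u,v in [(95,215),(160,243),(215,150)]: print(back('top0',165+u/4-.4,168+v/4-.4,.07))
st()
E
```

```text
[0.5568 0.1879 0.07  ]
[0.5417 0.1549 0.07  ]
[0.5886 0.1265 0.07  ]
t 1.15 pos [0.4457 0.191  0.2314] jaw 12.59 tilt [ 0.003 -0.002] F [ 2.7 -3.   0.5] g 0.996
```

Request:
arm_command([
  {"tx": 0.006, "ty": -0.013, "tz": -0.01, "roll": 0},
  {"tx": 0.006, "ty": -0.013, "tz": -0.02, "roll": 0},
  {"tx": 0.006, "ty": -0.013, "tz": -0.03, "roll": 0},
  {"tx": 0, "ty": 0, "tz": -0.03, "roll": 0},
  {"tx": 0, "ty": 0, "tz": -0.02, "roll": 0},
  {"tx": 0, "ty": 0, "tz": -0.01, "roll": 0},
  {"tx": 0, "ty": 0, "tz": 0, "roll": 0},
  {"tx": 0, "ty": 0, "tz": 0, "roll": 0},
  {"tx": 0, "ty": 0, "tz": 0, "roll": 0},
  {"tx": 0, "ty": 0, "tz": 0, "roll": 0},
], claw=0.82)

```text
t: 2.15
ee_pos: [0.4592, 0.1583, 0.1123]
orientation: [0.555, 0.439, 0.554, -0.438]
ft_force: [-0.5, -0.9, -1.0]
gripper_width: 0.825
```

```bash
python3 - <<'E'
from h import *
st()
E
```

```text
t 2.15 pos [0.4592 0.1583 0.1123] jaw 13.3 tilt [0.002 0.001] F [-0.5 -0.9 -1. ] g 0.825
```

Request:
arm_command([
  {"tx": 0, "ty": 0, "tz": -0.01, "roll": 0},
  {"tx": 0, "ty": 0, "tz": -0.02, "roll": 0},
  {"tx": 0, "ty": 0, "tz": -0.02, "roll": 0},
  {"tx": 0, "ty": 0, "tz": -0.018, "roll": 0},
  {"tx": 0, "ty": 0, "tz": -0.01, "roll": 0},
  {"tx": 0, "ty": 0, "tz": -0.006, "roll": 0},
  {"tx": 0, "ty": 0, "tz": 0, "roll": 0},
  {"tx": 0, "ty": 0, "tz": 0, "roll": 0},
  {"tx": 0, "ty": 0, "tz": 0, "roll": 0},
  {"tx": 0, "ty": 0, "tz": 0, "roll": 0},
])

```text
t: 3.15
ee_pos: [0.4591, 0.1581, 0.0279]
orientation: [0.555, 0.439, 0.554, -0.439]
ft_force: [0.7, -0.0, -0.2]
gripper_width: 0.82
```

Request:
arm_command([
  {"tx": 0, "ty": 0, "tz": 0, "roll": 0},
  {"tx": 0, "ty": 0, "tz": 0, "roll": 0},
  {"tx": 0, "ty": 0, "tz": 0, "roll": 0},
  {"tx": 0, "ty": 0, "tz": 0, "roll": 0},
  {"tx": 0, "ty": 0, "tz": 0, "roll": 0},
  {"tx": 0, "ty": 0, "tz": 0, "roll": 0},
  {"tx": 0, "ty": 0, "tz": 0, "roll": 0},
  {"tx": 0, "ty": 0, "tz": 0, "roll": 0},
  {"tx": 0, "ty": 0, "tz": 0, "roll": 0},
  {"tx": 0, "ty": 0, "tz": 0.003, "roll": 0},
], claw=0.4)

```text
t: 4.15
ee_pos: [0.4584, 0.1578, 0.0303]
orientation: [0.554, 0.439, 0.555, -0.439]
ft_force: [-0.1, -0.0, -2.4]
gripper_width: 0.647
```

```bash
python3 - <<'E'
from h import *
st()
E
```

```text
t 4.15 pos [0.4584 0.1578 0.0303] jaw 13.27 tilt [-0. -0.] F [-0.1 -0.  -2.4] g 0.647
```

Request:
arm_command([
  {"tx": 0, "ty": 0, "tz": 0.02, "roll": 0},
  {"tx": 0, "ty": 0, "tz": 0.04, "roll": 0},
  {"tx": 0, "ty": 0, "tz": 0.04, "roll": 0},
  {"tx": 0.01, "ty": -0.015, "tz": 0.03, "roll": -1.5},
  {"tx": 0.022, "ty": -0.032, "tz": 0.01, "roll": -1.5},
  {"tx": 0.026, "ty": -0.038, "tz": 0, "roll": -1.5},
  {"tx": 0.026, "ty": -0.038, "tz": 0, "roll": -1.5},
  {"tx": 0.026, "ty": -0.038, "tz": 0, "roll": -1.5},
  {"tx": 0.022, "ty": -0.032, "tz": 0, "roll": -1.5},
  {"tx": 0.015, "ty": -0.018, "tz": 0, "roll": -1.7},
])

```text
t: 5.15
ee_pos: [0.6066, -0.0558, 0.1701]
orientation: [0.511, 0.489, 0.51, -0.489]
ft_force: [-0.3, 0.9, -1.7]
gripper_width: 0.648
```

Request:
arm_command([
  {"tx": 0, "ty": 0, "tz": 0, "roll": 0},
  {"tx": 0, "ty": 0, "tz": 0, "roll": 0},
  {"tx": 0, "ty": 0, "tz": -0.01, "roll": 0},
  {"tx": 0, "ty": 0, "tz": -0.02, "roll": 0},
  {"tx": 0, "ty": 0, "tz": -0.02, "roll": 0},
  {"tx": 0, "ty": 0, "tz": -0.01, "roll": 0},
  {"tx": 0, "ty": 0, "tz": 0, "roll": 0},
  {"tx": 0, "ty": 0, "tz": 0, "roll": 0},
  {"tx": 0, "ty": 0, "tz": 0, "roll": 0},
  {"tx": 0, "ty": 0, "tz": 0, "roll": 0},
])

```text
t: 6.15
ee_pos: [0.6062, -0.0531, 0.1112]
orientation: [0.512, 0.489, 0.511, -0.488]
ft_force: [0.2, 0.3, -1.9]
gripper_width: 0.648
```

```bash
python3 - <<'E'
from h import *
st(); grab('side','s1'); crop('s1',225,130,385,290,4,'s1c'); st()
g=2.6*np.pi/180;c=np.array([.606,-.053])
def C(x,y,z): return [c[0]+x*np.cos(g)-y*np.sin(g),c[1]+x*np.sin(g)+y*np.cos(g),z]
for n,p in dict(bayMcornerA=(-.033,-.0225,.008),bayMcornerB=(.033,-.0225,.008),base1=(-.04,-.1,.008),base2=(.04,-.1,0.008),base3=(-.04,.1,.008),supA=(-.026,-.093,.094),supB=(.026,-.093,.094)).items(): print(n,(proj('s1',C(*p))-[225,130])*4)
E
```

```text
t 6.15 pos [ 0.6062 -0.0531  0.1112] jaw 2.58 tilt [ 0.002 -0.   ] F [ 0.2  0.3 -1.9] g 0.648
t 6.2 pos [ 0.6061 -0.0531  0.1111] jaw 2.58 tilt [ 0.001 -0.   ] F [ 0.4 -0.5 -2.6] g 0.65
bayMcornerA [262.4 521.2]
bayMcornerB [376.8 496. ]
base1 [296.8 622. ]
base2 [442.4 588. ]
base3 [185.2 388.4]
supA [321.2 481.6]
supB [420.4 460. ]
```

View pics/s1c.png

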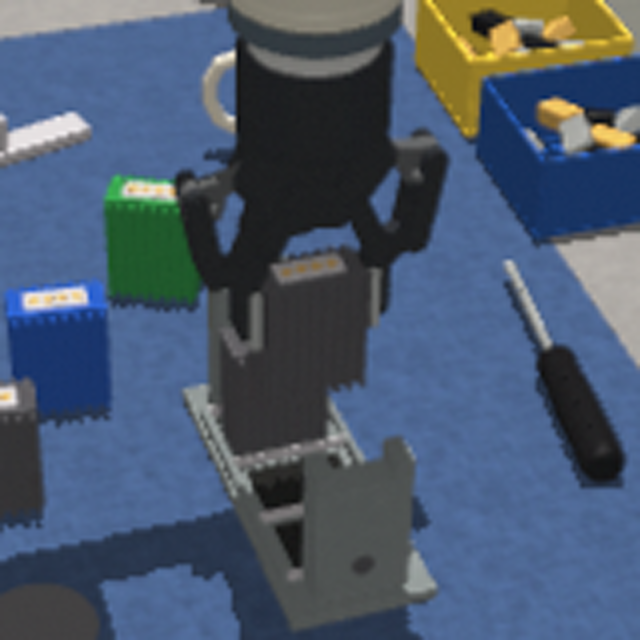

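s1c shows the module hanging straight above the middle bay. The carrier base corners, at about (293,622) and (436,590), are within 2 mm of predicted, so I'll lower it gently.

Request:
arm_command([
  {"tx": -0.001, "ty": 0, "tz": -0.01, "roll": 0},
  {"tx": 0, "ty": 0, "tz": -0.015, "roll": 0},
  {"tx": 0, "ty": 0, "tz": -0.015, "roll": 0},
  {"tx": 0, "ty": 0, "tz": -0.01, "roll": 0},
  {"tx": 0, "ty": 0, "tz": -0.006, "roll": 0},
  {"tx": 0, "ty": 0, "tz": -0.005, "roll": 0},
  {"tx": 0, "ty": 0, "tz": -0.004, "roll": 0},
  {"tx": 0, "ty": 0, "tz": -0.003, "roll": 0},
  {"tx": 0, "ty": 0, "tz": -0.002, "roll": 0},
  {"tx": 0, "ty": 0, "tz": 0, "roll": 0},
])

```text
t: 7.2
ee_pos: [0.6047, -0.0531, 0.0403]
orientation: [0.511, 0.489, 0.511, -0.489]
ft_force: [0.6, -0.1, -2.1]
gripper_width: 0.645
```

```bash
python3 - <<'E'
from h import *
st()
E
```

```text
t 7.2 pos [ 0.6047 -0.0531  0.0403] jaw 2.58 tilt [ 0. -0.] F [ 0.6 -0.1 -2.1] g 0.645
```

Request:
arm_command([
  {"tx": 0, "ty": 0, "tz": -0.001, "roll": 0},
  {"tx": 0, "ty": 0, "tz": -0.0005, "roll": 0},
  {"tx": 0, "ty": 0, "tz": -0.0005, "roll": 0},
  {"tx": 0, "ty": 0, "tz": -0.0005, "roll": 0},
  {"tx": 0, "ty": 0, "tz": -0.0003, "roll": 0},
  {"tx": 0, "ty": 0, "tz": -0.0002, "roll": 0},
  {"tx": 0, "ty": 0, "tz": 0, "roll": 0},
  {"tx": 0, "ty": 0, "tz": 0, "roll": 0},
  {"tx": 0, "ty": 0, "tz": 0, "roll": 0},
  {"tx": 0, "ty": 0, "tz": 0, "roll": 0},
])

```text
t: 8.2
ee_pos: [0.6046, -0.0531, 0.0373]
orientation: [0.511, 0.489, 0.511, -0.489]
ft_force: [0.1, -0.4, -2.3]
gripper_width: 0.648
```

Request:
arm_command([
  {"tx": 0, "ty": 0, "tz": -0.0004, "roll": 0},
  {"tx": 0, "ty": 0, "tz": -0.0004, "roll": 0},
  {"tx": 0, "ty": 0, "tz": -0.0003, "roll": 0},
  {"tx": 0, "ty": 0, "tz": -0.0003, "roll": 0},
  {"tx": 0, "ty": 0, "tz": 0, "roll": 0},
  {"tx": 0, "ty": 0, "tz": 0, "roll": 0},
  {"tx": 0, "ty": 0, "tz": 0, "roll": 0},
  {"tx": 0, "ty": 0, "tz": 0, "roll": 0},
  {"tx": 0, "ty": 0, "tz": 0, "roll": 0},
  {"tx": 0, "ty": 0, "tz": 0, "roll": 0},
])

```text
t: 9.2
ee_pos: [0.6046, -0.0531, 0.0359]
orientation: [0.511, 0.489, 0.511, -0.489]
ft_force: [-0.4, -0.7, 0.0]
gripper_width: 0.651
```

Contact: the module's weight is on the floor. I'll release, lift and go to the second module.

Request:
arm_command([
  {"tx": 0, "ty": 0, "tz": 0, "roll": 0},
  {"tx": 0, "ty": 0, "tz": 0, "roll": 0},
  {"tx": 0, "ty": 0, "tz": 0, "roll": 0},
  {"tx": 0, "ty": 0, "tz": 0, "roll": 0},
  {"tx": 0, "ty": 0, "tz": 0.01, "roll": 0},
  {"tx": 0, "ty": 0, "tz": 0.02, "roll": 0},
  {"tx": 0, "ty": 0, "tz": 0.03, "roll": 0},
  {"tx": 0, "ty": 0, "tz": 0.03, "roll": 0},
  {"tx": 0, "ty": 0, "tz": 0.02, "roll": 0},
  {"tx": 0, "ty": 0, "tz": 0.01, "roll": 0},
], claw=0.82)

```text
t: 10.2
ee_pos: [0.6058, -0.0532, 0.1588]
orientation: [0.512, 0.489, 0.51, -0.488]
ft_force: [-0.1, -0.0, -0.8]
gripper_width: 0.819
```

Request:
arm_command([
  {"tx": -0.015, "ty": 0.004, "tz": 0, "roll": -0.7},
  {"tx": -0.03, "ty": 0.008, "tz": 0, "roll": -1.3},
  {"tx": -0.035, "ty": 0.009, "tz": 0, "roll": -1.5},
  {"tx": -0.035, "ty": 0.009, "tz": 0, "roll": -1.5},
  {"tx": -0.03, "ty": 0.008, "tz": 0, "roll": -1.4},
  {"tx": -0.02, "ty": 0.006, "tz": 0, "roll": -1.0},
  {"tx": 0, "ty": 0, "tz": 0, "roll": 0},
  {"tx": 0, "ty": 0, "tz": 0, "roll": 0},
  {"tx": 0, "ty": 0, "tz": 0, "roll": 0},
  {"tx": 0, "ty": 0, "tz": 0, "roll": 0},
])

```text
t: 11.2
ee_pos: [0.4407, -0.0093, 0.1559]
orientation: [0.479, 0.521, 0.478, -0.52]
ft_force: [-0.0, -1.0, 0.8]
gripper_width: 0.819
```

```bash
python3 - <<'E'
from h import *
st(); grab('wrist','w1'); grab('side','s2'); print(proj('w1',[.44,-.0093,.07]),proj('s2',[.44,-.0093,.07])); im=cv2.imread('pics/w1.png')[60:420]
s=cv2.imread('pics/s2.png')[130:290,200:360]
cv2.imwrite('pics/m1.png',cv2.hconcat([cv2.resize(im,(467,300)),cv2.resize(s,(300,300))]))
E
```

```text
t 11.2 pos [ 0.4407 -0.0093  0.1559] jaw -4.83 tilt [ 0. -0.] F [-0.  -1.   0.8] g 0.819
[273.5 214.9] [221.7 229.4]
```

View pics/m1.png

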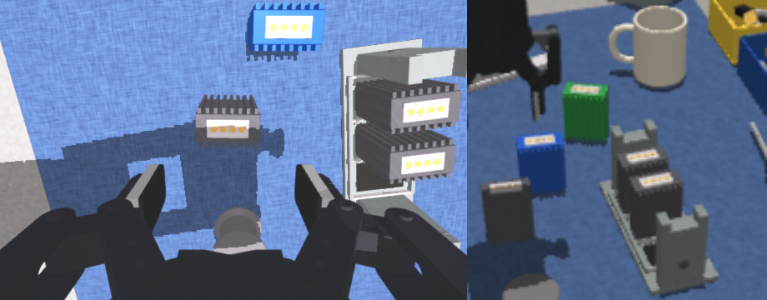

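m1 shows the first module upright in the middle bay. Module R's label is at about (273,215), matching the prediction and square to the jaws.

Request:
arm_command([
  {"tx": 0, "ty": 0, "tz": -0.01, "roll": 0},
  {"tx": 0, "ty": 0, "tz": -0.02, "roll": 0},
  {"tx": 0, "ty": 0, "tz": -0.03, "roll": 0},
  {"tx": 0, "ty": 0, "tz": -0.03, "roll": 0},
  {"tx": 0, "ty": 0, "tz": -0.02, "roll": 0},
  {"tx": 0, "ty": 0, "tz": -0.01, "roll": 0},
  {"tx": 0, "ty": 0, "tz": -0.008, "roll": 0},
  {"tx": 0, "ty": 0, "tz": 0, "roll": 0},
  {"tx": 0, "ty": 0, "tz": 0, "roll": 0},
  {"tx": 0, "ty": 0, "tz": 0, "roll": 0},
])

```text
t: 12.3
ee_pos: [0.4403, -0.0091, 0.0286]
orientation: [0.479, 0.521, 0.478, -0.52]
ft_force: [-0.1, -0.8, -0.1]
gripper_width: 0.818
```

Request:
arm_command([
  {"tx": 0, "ty": 0, "tz": 0, "roll": 0},
  {"tx": 0, "ty": 0, "tz": 0, "roll": 0},
  {"tx": 0, "ty": 0, "tz": 0, "roll": 0},
  {"tx": 0, "ty": 0, "tz": 0, "roll": 0},
  {"tx": 0, "ty": 0, "tz": 0, "roll": 0},
  {"tx": 0, "ty": 0, "tz": 0, "roll": 0},
  {"tx": 0, "ty": 0, "tz": 0, "roll": 0},
  {"tx": 0, "ty": 0, "tz": 0, "roll": 0},
  {"tx": 0, "ty": 0, "tz": 0, "roll": 0},
  {"tx": 0, "ty": 0, "tz": 0, "roll": 0},
], claw=0.4)

```text
t: 13.3
ee_pos: [0.4401, -0.0091, 0.0287]
orientation: [0.479, 0.521, 0.478, -0.52]
ft_force: [-1.0, -0.3, 7.6]
gripper_width: 0.65
```

Request:
arm_command([
  {"tx": 0, "ty": 0, "tz": 0.02, "roll": 0},
  {"tx": 0, "ty": 0, "tz": 0.04, "roll": 0},
  {"tx": 0, "ty": 0, "tz": 0.04, "roll": 0},
  {"tx": 0.01, "ty": -0.006, "tz": 0.03, "roll": 0.4},
  {"tx": 0.025, "ty": -0.013, "tz": 0.01, "roll": 1},
  {"tx": 0.03, "ty": -0.016, "tz": 0, "roll": 1.3},
  {"tx": 0.034, "ty": -0.019, "tz": 0, "roll": 1.6},
  {"tx": 0.034, "ty": -0.019, "tz": 0, "roll": 1.6},
  {"tx": 0.022, "ty": -0.012, "tz": 0, "roll": 1},
  {"tx": 0.012, "ty": -0.006, "tz": 0, "roll": 0.5},
])

```text
t: 14.3
ee_pos: [0.6081, -0.1011, 0.1678]
orientation: [0.511, 0.489, 0.511, -0.489]
ft_force: [-0.3, -0.0, -2.3]
gripper_width: 0.644
```

Request:
arm_command([
  {"tx": 0, "ty": 0, "tz": 0, "roll": 0},
  {"tx": 0, "ty": 0, "tz": 0, "roll": 0},
  {"tx": 0, "ty": 0, "tz": -0.01, "roll": 0},
  {"tx": 0, "ty": 0, "tz": -0.02, "roll": 0},
  {"tx": 0, "ty": 0, "tz": -0.02, "roll": 0},
  {"tx": 0, "ty": 0, "tz": -0.01, "roll": 0},
  {"tx": 0, "ty": 0, "tz": 0, "roll": 0},
  {"tx": 0, "ty": 0, "tz": 0, "roll": 0},
  {"tx": 0, "ty": 0, "tz": 0, "roll": 0},
  {"tx": 0, "ty": 0, "tz": 0, "roll": 0},
])

```text
t: 15.3
ee_pos: [0.6072, -0.1001, 0.1088]
orientation: [0.512, 0.489, 0.511, -0.488]
ft_force: [0.1, 0.1, -2.8]
gripper_width: 0.646
```

```bash
python3 - <<'E'
from h import *
st()
E
```

```text
t 15.3 pos [ 0.6072 -0.1001  0.1088] jaw 2.58 tilt [ 0.002 -0.   ] F [ 0.1  0.1 -2.8] g 0.646
```

Request:
arm_command([
  {"tx": 0, "ty": 0, "tz": -0.01, "roll": 0},
  {"tx": 0, "ty": 0, "tz": -0.015, "roll": 0},
  {"tx": 0, "ty": 0, "tz": -0.015, "roll": 0},
  {"tx": 0, "ty": 0, "tz": -0.01, "roll": 0},
  {"tx": 0, "ty": 0, "tz": -0.006, "roll": 0},
  {"tx": 0, "ty": 0, "tz": -0.005, "roll": 0},
  {"tx": 0, "ty": 0, "tz": -0.004, "roll": 0},
  {"tx": 0, "ty": 0, "tz": -0.003, "roll": 0},
  {"tx": 0, "ty": 0, "tz": -0.001, "roll": 0},
  {"tx": 0, "ty": 0, "tz": 0, "roll": 0},
])

```text
t: 16.3
ee_pos: [0.6068, -0.1001, 0.039]
orientation: [0.511, 0.489, 0.511, -0.489]
ft_force: [0.4, -0.3, -1.8]
gripper_width: 0.65
```

Request:
arm_command([
  {"tx": 0, "ty": 0, "tz": -0.001, "roll": 0},
  {"tx": 0, "ty": 0, "tz": -0.0005, "roll": 0},
  {"tx": 0, "ty": 0, "tz": -0.0005, "roll": 0},
  {"tx": 0, "ty": 0, "tz": -0.0004, "roll": 0},
  {"tx": 0, "ty": 0, "tz": -0.0003, "roll": 0},
  {"tx": 0, "ty": 0, "tz": -0.0003, "roll": 0},
  {"tx": 0, "ty": 0, "tz": 0, "roll": 0},
  {"tx": 0, "ty": 0, "tz": 0, "roll": 0},
  {"tx": 0, "ty": 0, "tz": 0, "roll": 0},
  {"tx": 0, "ty": 0, "tz": 0, "roll": 0},
])

```text
t: 17.3
ee_pos: [0.6067, -0.1001, 0.0368]
orientation: [0.511, 0.489, 0.511, -0.489]
ft_force: [-3.4, -0.2, 7.7]
gripper_width: 0.651
```

Request:
arm_command([
  {"tx": 0, "ty": 0, "tz": 0, "roll": 0},
  {"tx": 0, "ty": 0, "tz": 0, "roll": 0},
  {"tx": 0, "ty": 0, "tz": 0, "roll": 0},
  {"tx": 0, "ty": 0, "tz": 0, "roll": 0},
  {"tx": 0, "ty": 0, "tz": 0.01, "roll": 0},
  {"tx": 0, "ty": 0, "tz": 0.02, "roll": 0},
  {"tx": 0, "ty": 0, "tz": 0.03, "roll": 0},
  {"tx": 0, "ty": 0, "tz": 0.04, "roll": 0},
  {"tx": 0, "ty": 0, "tz": 0.03, "roll": 0},
  {"tx": 0, "ty": 0, "tz": 0.02, "roll": 0},
], claw=0.82)

```text
t: 18.3
ee_pos: [0.6076, -0.1002, 0.1894]
orientation: [0.512, 0.489, 0.51, -0.488]
ft_force: [1.0, 0.1, -0.3]
gripper_width: 0.818
```

Request:
arm_command([
  {"tx": -0.006, "ty": 0.02, "tz": 0, "roll": -4.8},
  {"tx": -0.012, "ty": 0.04, "tz": 0, "roll": -8},
  {"tx": -0.014, "ty": 0.045, "tz": 0, "roll": -8},
  {"tx": -0.015, "ty": 0.045, "tz": 0, "roll": -8},
  {"tx": -0.015, "ty": 0.045, "tz": 0, "roll": -8},
  {"tx": -0.015, "ty": 0.045, "tz": 0, "roll": -8},
  {"tx": -0.015, "ty": 0.045, "tz": 0, "roll": -8},
  {"tx": -0.014, "ty": 0.045, "tz": 0, "roll": -8},
  {"tx": -0.012, "ty": 0.04, "tz": 0, "roll": -8},
  {"tx": -0.01, "ty": 0.03, "tz": 0, "roll": -8},
], claw=0.5)

```text
t: 19.3
ee_pos: [0.4793, 0.2983, 0.1868]
orientation: [0.1, 0.7, 0.1, -0.7]
ft_force: [0.8, -0.2, -0.9]
gripper_width: 0.499
```

Request:
arm_command([
  {"tx": -0.005, "ty": 0.015, "tz": 0, "roll": 0},
  {"tx": -0.003, "ty": 0.01, "tz": 0, "roll": 0},
  {"tx": 0, "ty": 0, "tz": -0.01, "roll": 0},
  {"tx": 0, "ty": 0, "tz": -0.02, "roll": 0},
  {"tx": 0, "ty": 0, "tz": -0.02, "roll": 0},
  {"tx": 0, "ty": 0, "tz": -0.02, "roll": 0},
  {"tx": 0, "ty": 0, "tz": -0.01, "roll": 0},
  {"tx": 0, "ty": 0, "tz": 0, "roll": 0},
  {"tx": 0, "ty": 0, "tz": 0, "roll": 0},
  {"tx": 0, "ty": 0, "tz": 0, "roll": 0},
])

```text
t: 20.3
ee_pos: [0.4729, 0.321, 0.1068]
orientation: [0.101, 0.7, 0.102, -0.699]
ft_force: [-0.1, -0.6, -0.5]
gripper_width: 0.5
```

```bash
python3 - <<'E'
from h import *
st(); grab('wrist','w2'); grab('top','t2')
b=np.array([.4712,.3253]);a=np.radians(15.8);d=np.array([np.cos(a),np.sin(a)])
for k in(-.1,-.04,0,.04,.1): print(k,proj('w2',[*(b+k*d),.01 if abs(k)>.05 else .032]))
im=cv2.imread('pics/w2.png');s=cv2.imread('pics/t2.png')[170:230,250:362]
cv2.imwrite('pics/m2.png',cv2.vconcat([im[:420],cv2.resize(s,(560,180))[:180]]))
E
```

```text
t 20.3 pos [0.4729 0.321  0.1068] jaw -73.5 tilt [0.001 0.001] F [-0.1 -0.6 -0.5] g 0.5
-0.1 [267.9 327.1]
-0.04 [267.7 273.9]
0 [268.1 221.3]
0.04 [268.5 163.4]
0.1 [269.8  69.9]
```

View pics/m2.png

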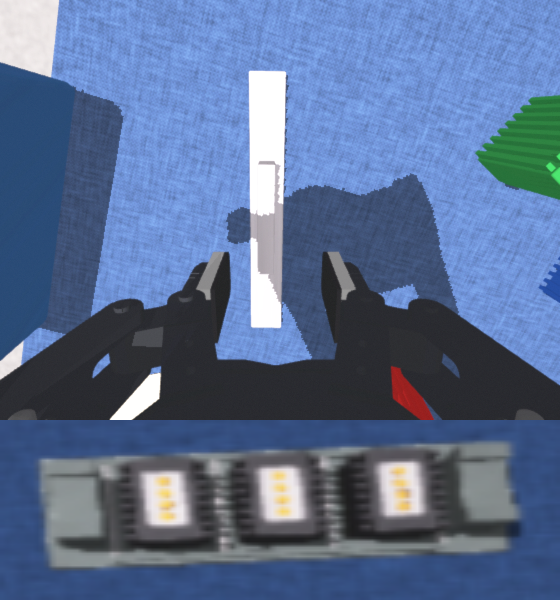

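m2 shows the three modules square in their bays. The bar's far end is at (268,70), its near end at (266,327) and the rib's far end at (267,162), all agreeing with prediction. I'll grasp the rib.

Request:
arm_command([
  {"tx": -0.0017, "ty": 0.0043, "tz": -0.01, "roll": -0.6},
  {"tx": 0, "ty": 0, "tz": -0.02, "roll": 0},
  {"tx": 0, "ty": 0, "tz": -0.02, "roll": 0},
  {"tx": 0, "ty": 0, "tz": -0.02, "roll": 0},
  {"tx": 0, "ty": 0, "tz": -0.01, "roll": 0},
  {"tx": 0, "ty": 0, "tz": -0.008, "roll": 0},
  {"tx": 0, "ty": 0, "tz": -0.005, "roll": 0},
  {"tx": 0, "ty": 0, "tz": 0, "roll": 0},
  {"tx": 0, "ty": 0, "tz": 0, "roll": 0},
  {"tx": 0, "ty": 0, "tz": 0, "roll": 0},
])

```text
t: 21.4
ee_pos: [0.4709, 0.3255, 0.0135]
orientation: [0.098, 0.701, 0.098, -0.7]
ft_force: [0.1, -0.9, 0.8]
gripper_width: 0.503
```

Request:
arm_command([
  {"tx": 0, "ty": 0, "tz": 0, "roll": 0},
  {"tx": 0, "ty": 0, "tz": 0, "roll": 0},
  {"tx": 0, "ty": 0, "tz": 0, "roll": 0},
  {"tx": 0, "ty": 0, "tz": 0, "roll": 0},
  {"tx": 0, "ty": 0, "tz": 0, "roll": 0},
  {"tx": 0, "ty": 0, "tz": 0, "roll": 0},
  {"tx": 0, "ty": 0, "tz": 0, "roll": 0},
  {"tx": 0, "ty": 0, "tz": 0, "roll": 0},
  {"tx": 0, "ty": 0, "tz": 0, "roll": 0},
  {"tx": 0, "ty": 0, "tz": 0, "roll": 0},
], claw=0.05)

```text
t: 22.4
ee_pos: [0.4708, 0.3254, 0.0135]
orientation: [0.098, 0.701, 0.098, -0.7]
ft_force: [-1.1, -0.1, 6.1]
gripper_width: 0.13
```

```bash
python3 - <<'E'
from h import *
st()
E
```

```text
t 22.4 pos [0.4708 0.3254 0.0135] jaw -74.1 tilt [0.001 0.   ] F [-1.1 -0.1  6.1] g 0.13
```

Request:
arm_command([
  {"tx": 0, "ty": 0, "tz": 0.01, "roll": 0},
  {"tx": 0, "ty": 0, "tz": 0.03, "roll": 0},
  {"tx": 0, "ty": 0, "tz": 0.04, "roll": 0},
  {"tx": 0, "ty": 0, "tz": 0.04, "roll": 0},
  {"tx": 0.008, "ty": -0.02, "tz": 0.03, "roll": 0},
  {"tx": 0.014, "ty": -0.04, "tz": 0.02, "roll": 4},
  {"tx": 0.015, "ty": -0.042, "tz": 0.005, "roll": 7},
  {"tx": 0.015, "ty": -0.042, "tz": 0, "roll": 8},
  {"tx": 0.015, "ty": -0.042, "tz": 0, "roll": 8},
  {"tx": 0.015, "ty": -0.042, "tz": 0, "roll": 8},
])

```text
t: 23.4
ee_pos: [0.5524, 0.0955, 0.1884]
orientation: [0.306, 0.638, 0.306, -0.638]
ft_force: [-0.1, -0.2, -1.0]
gripper_width: 0.122
```

Request:
arm_command([
  {"tx": 0.015, "ty": -0.042, "tz": 0, "roll": 8},
  {"tx": 0.015, "ty": -0.042, "tz": 0, "roll": 8},
  {"tx": 0.012, "ty": -0.035, "tz": 0, "roll": 8},
  {"tx": 0.008, "ty": -0.02, "tz": 0, "roll": 8},
  {"tx": 0.003, "ty": -0.011, "tz": 0, "roll": 6},
  {"tx": 0, "ty": 0, "tz": 0, "roll": 3.6},
  {"tx": 0, "ty": 0, "tz": 0, "roll": 0},
  {"tx": 0, "ty": 0, "tz": 0, "roll": 0},
  {"tx": 0, "ty": 0, "tz": 0, "roll": 0},
  {"tx": 0, "ty": 0, "tz": 0, "roll": 0},
])

```text
t: 24.4
ee_pos: [0.6053, -0.0523, 0.188]
orientation: [0.511, 0.489, 0.511, -0.489]
ft_force: [0.2, 0.8, -2.1]
gripper_width: 0.123
```

```bash
python3 - <<'E'
from h import *
st(); grab('side','s3'); st()
crop('t2',255,172,360,228,7.6,'t2c')
a=cv2.imread('pics/t2c.png'); b=cv2.resize(cv2.imread('pics/s3.png')[130:290,225:385],(600,600))
print(a.shape); cv2.imwrite('pics/s3c.png',b)
E
```

```text
t 24.4 pos [ 0.6053 -0.0523  0.188 ] jaw 2.47 tilt [-0.  0.] F [ 0.2  0.8 -2.1] g 0.123
t 24.45 pos [ 0.6053 -0.0524  0.188 ] jaw 2.48 tilt [-0. -0.] F [-0.9 -0.1 -3.2] g 0.124
(426, 798, 3)
```

View pics/t2c.png

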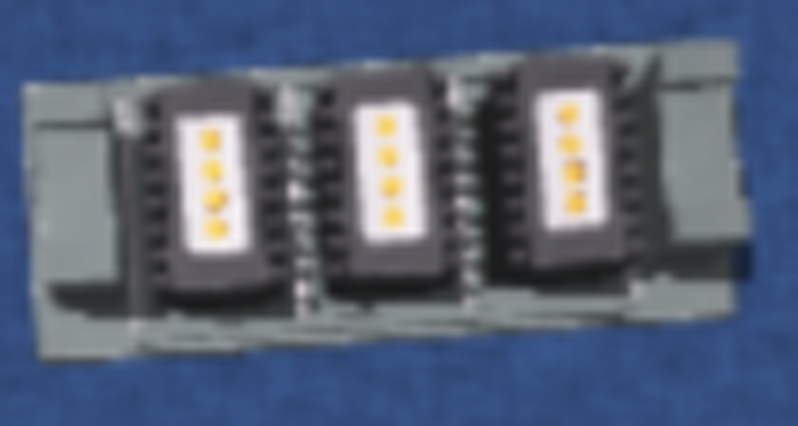

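```bash
python3 - <<'E'
from h import *
def pr(c,g,f,p):
    g=np.radians(g); x,y,z=p; return proj(f,[c[0]+x*np.cos(g)-y*np.sin(g),c[1]+x*np.sin(g)+y*np.cos(g),z])
P=dict(baseLL=(-.04,.1,.008),baseLR=(-.04,-.1,.008),baseUL=(.04,.1,.008),baseUR=(.04,-.1,.008),supUL=(.026,.093,.094),supLL=(-.026,.093,.094),supUR=(.026,-.093,.094),supLR=(-.026,-.093,.094),nUL=(.016,.093,.082),nUR=(.016,-.093,.082),labC=(0,.047,.078),labM=(0,0,.078),labR=(0,-.047,.078))
for k,p in P.items(): print(k,((pr((.606,-.0528),2.5,'t2',p)-[255,172]+.5)*7.6-.5).round())
for k in('supUL','supLL','supUR','supLR','nUR','baseLR','baseUR'): print('side',k,((pr((.606,-.0528),2.5,'s3',P[k])-[225,130]+.5)*3.75).round())
E
```

```text
baseLL [ 42. 364.]
baseLR [742. 318.]
baseUL [25. 87.]
baseUR [720.  41.]
supUL [34. 89.]
supLL [ 47. 286.]
supUR [741.  42.]
supLR [756. 239.]
nUL [ 39. 133.]
nUR [737.  87.]
labC [216. 183.]
labM [392. 171.]
labR [568. 160.]
side supUL [281. 240.]
side supLL [199. 255.]
side supUR [396. 433.]
side supLR [303. 453.]
side nUR [377. 454.]
side baseLR [280. 585.]
side baseUR [416. 553.]
```

View pics/s3c.png

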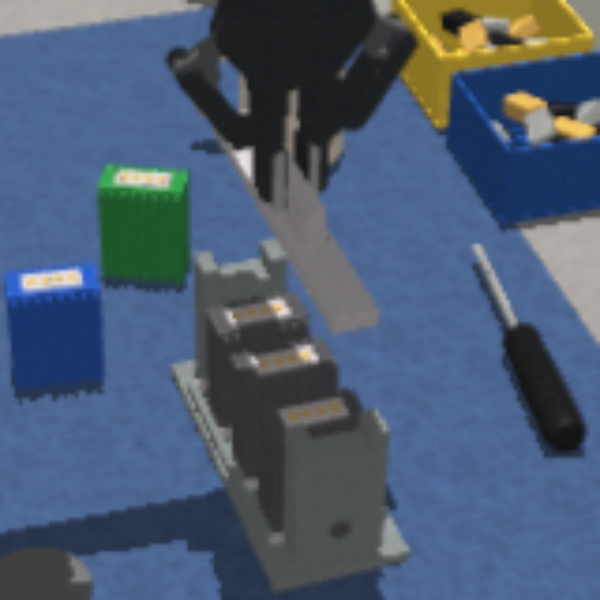

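The t2c corners (e.g. base 23,85 and 40,358) put the carrier within 1 mm of my model. s3c shows the bar level and aligned above the row. I'll nudge +y 0.5 mm and lower to just above the cheeks.

Request:
arm_command([
  {"tx": 0.0007, "ty": 0.0005, "tz": -0.01, "roll": 0},
  {"tx": 0, "ty": 0, "tz": -0.02, "roll": 0},
  {"tx": 0, "ty": 0, "tz": -0.02, "roll": 0},
  {"tx": 0, "ty": 0, "tz": -0.015, "roll": 0},
  {"tx": 0, "ty": 0, "tz": -0.01, "roll": 0},
  {"tx": 0, "ty": 0, "tz": 0, "roll": 0},
  {"tx": 0, "ty": 0, "tz": 0, "roll": 0},
  {"tx": 0, "ty": 0, "tz": 0, "roll": 0},
  {"tx": 0, "ty": 0, "tz": 0, "roll": 0},
  {"tx": 0, "ty": 0, "tz": 0, "roll": 0},
])

```text
t: 25.45
ee_pos: [0.6065, -0.0523, 0.1135]
orientation: [0.511, 0.489, 0.51, -0.489]
ft_force: [-0.3, 0.3, -2.2]
gripper_width: 0.122
```

```bash
python3 - <<'E'
from h import *
s=st(); grab('side','s4'); grab('top','t4')
a=cv2.imread('pics/s4.png')[175:290,265:345]; b=cv2.imread('pics/t4.png')[172:228,255:360]
a=cv2.resize(a,(417,600),interpolation=cv2.INTER_CUBIC); b=cv2.resize(b,(383,204),interpolation=cv2.INTER_CUBIC)
o=np.zeros((600,800,3),np.uint8);o[:,:417]=a;o[:204,417:]=b;
w=cv2.resize(cv2.imread('pics/t4.png')[170:240,240:375],(383,199));o[300:499,417:]=w;cv2.imwrite('pics/m4.png',o)
g=np.radians(2.5)
def C(x,y,z,c=(.606,-.0518)): return [c[0]+x*np.cos(g)-y*np.sin(g),c[1]+x*np.sin(g)+y*np.cos(g),z]
z=s['ee_pos'][2]-.0135
for n,p in dict(barL=(-.0125,-.1,z),barR=(.0125,-.1,z),nL=(-.016,-.093,.082),nR=(.016,-.093,.082),cL=(-.026,-.093,.094),cR=(.026,-.093,.094),ciL=(-.016,-.093,.094),ciR=(.016,-.093,.094)).items(): print(n,((proj('s4',C(*p))-[265,175]+.5)*5.21).round())
E
```

```text
t 25.45 pos [ 0.6065 -0.0523  0.1135] jaw 2.48 tilt [ 0.001 -0.   ] F [-0.3  0.3 -2.2] g 0.122
barL [252. 386.]
barR [314. 372.]
nL [235. 412.]
nR [314. 394.]
cL [212. 393.]
cR [340. 365.]
ciL [237. 388.]
ciR [316. 371.]
```

View pics/m4.png

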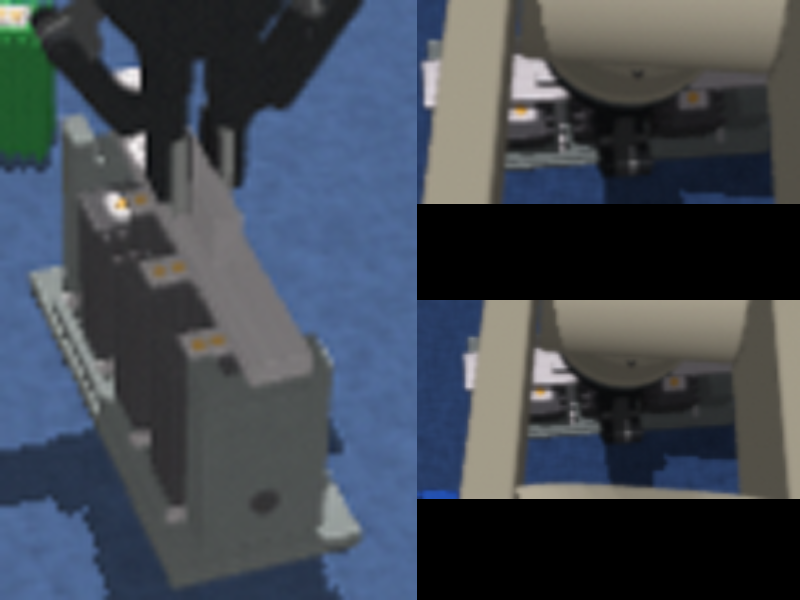

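m4 shows the bar's near end at (252,388) and (313,372), exactly as predicted, but the support's right edge looks a few pixels left of the model. I'll check that edge numerically.

```bash
python3 - <<'E'
from h import *
g=np.radians(2.5)
def C(x,y,z,c=(.606,-.0518)): return [c[0]+x*np.cos(g)-y*np.sin(g),c[1]+x*np.sin(g)+y*np.cos(g),z]
for f in('side0','s3'):
  im=load(f)['img'].astype(int)
  for z in(.03,.05,.07,.085):
    for n,p in(('R',(.026,-.093,z)),('L',(-.026,-.093,z))):
      u,v=proj(f,C(*p)); r=int(round(v)); c=int(round(u)); print(f,n,z,(u,v),'cols',c-7,[tuple(x) for x in im[r,c-7:c+5]][::1] if f=='s3' else [int(x[0]) for x in im[r,c-7:c+5]])
  # outline of cheeks top, blue-minus-red
for r in range(236,252): print(r,[int(x[2]-x[0]) for x in load('side0')['img'].astype(int)[r,298:336]])
E
```

```text
side0 R 0.03 (np.float64(328.3), np.float64(268.2)) cols 321 [71, 72, 71, 71, 72, 72, 91, 135, 124, 66, 68, 69]
side0 L 0.03 (np.float64(304.5), np.float64(273.6)) cols 297 [104, 107, 95, 87, 65, 65, 67, 70, 71, 71, 72, 71]
side0 R 0.05 (np.float64(328.8), np.float64(261.0)) cols 322 [72, 70, 71, 71, 71, 71, 70, 71, 73, 74, 73, 69]
side0 L 0.05 (np.float64(304.7), np.float64(266.4)) cols 298 [39, 39, 49, 65, 66, 66, 71, 70, 71, 72, 71, 69]
side0 R 0.07 (np.float64(329.2), np.float64(253.7)) cols 322 [70, 71, 71, 70, 71, 70, 70, 69, 72, 71, 70, 71]
side0 L 0.07 (np.float64(304.8), np.float64(259.1)) cols 298 [128, 121, 83, 66, 66, 68, 71, 71, 70, 70, 71, 70]
side0 R 0.085 (np.float64(329.6), np.float64(248.1)) cols 323 [68, 69, 70, 70, 70, 70, 72, 72, 71, 68, 67, 69]
side0 L 0.085 (np.float64(305.0), np.float64(253.4)) cols 298 [38, 39, 46, 64, 67, 66, 68, 68, 70, 73, 89, 106]
s3 R 0.03 (np.float64(328.3), np.float64(268.2)) cols 321 [(np.int64(78), np.int64(83), np.int64(82)), (np.int64(78), np.int64(83), np.int64(81)), (np.int64(77), np.int64(81), np.int64(80)), (np.int64(78), np.in
[... 6032 characters left out ...]
2, 2, 2, 4, 3, 3, 3, 21, 62, 65, 66, 64, 65, 67, 66]
247 [-2, -4, 0, 2, 3, 4, 5, 4, 5, 4, 3, 4, 4, 5, 4, 4, 5, 5, 5, 6, 5, 5, 6, 4, 3, 2, 2, 3, 3, 3, 25, 69, 69, 67, 64, 63, 66, 66]
248 [-2, -2, -1, 3, 3, 4, 4, 4, 5, 4, 5, 4, 5, 5, 5, 5, 5, 5, 5, 5, 4, 5, 5, 5, 4, 2, 3, 2, 3, 3, 24, 67, 67, 64, 64, 62, 65, 65]
249 [-3, -2, -2, 2, 3, 4, 5, 4, 4, 4, 5, 5, 4, 5, 4, 5, 4, 5, 4, 5, 5, 5, 5, 5, 4, 3, 3, 4, 3, 5, 30, 68, 66, 64, 61, 62, 65, 65]
250 [-3, -2, 0, 1, 3, 3, 3, 3, 2, 3, 3, 5, 4, 5, 5, 4, 4, 4, 4, 5, 5, 5, 5, 5, 4, 3, 4, 2, 3, 7, 32, 66, 66, 66, 66, 67, 68, 67]
251 [-2, -3, 0, 3, 1, 3, 3, 3, 2, 3, 3, 4, 5, 4, 5, 4, 5, 5, 5, 5, 3, 2, 3, 3, 4, 4, 4, 2, 3, 11, 38, 65, 66, 66, 66, 66, 64, 64]
```

```bash
python3 - <<'E'
from h import *
g=np.radians(2.48); c=(.6065,-.0523)
def C(x,y,z): return [c[0]+x*np.cos(g)-y*np.sin(g),c[1]+x*np.sin(g)+y*np.cos(g),z]
# s3: bar high above mat, clean background; TCP .6053,-.0524,.188
c=(.6053,-.0524); 
for n,p in dict(LB=(-.0125,-.1,.1745),LT=(-.0125,-.1,.1845),RB=(.0125,-.1,.1745),RT=(.0125,-.1,.1845),midRT=(.0125,-.06,.1845),midRB=(.0125,-.06,.1745)).items(): print(n,proj('s3',C(*p)))
im=load('s3')['img'].astype(int)
for r in range(205,222): print(r,[int(x[2]-x[0]) for x in im[r,300:332]])
E
```

```text
LB [313.7 218.7]
LT [313.9 214.4]
RB [326.3 216.1]
RT [326.5 211.9]
midRT [318.9 199.9]
midRB [318.7 204.1]
205 [13, 46, 72, 72, 70, 48, -1, -2, -2, -2, -2, -1, -2, -2, -2, -2, -1, -2, -3, -2, 0, 21, 72, 71, 71, 71, 72, 73, 72, 72, 71, 70]
206 [12, 44, 70, 71, 73, 61, 19, -2, -3, -2, -2, -3, -2, -1, -1, -3, -2, -1, -2, -1, -2, 9, 49, 72, 73, 72, 73, 71, 71, 71, 71, 71]
207 [9, 28, 46, 62, 72, 71, 45, -2, -2, -2, -2, -1, -2, -2, -1, -2, -3, -1, -2, -1, -1, -1, 15, 50, 73, 72, 73, 73, 71, 71, 71, 73]
208 [3, 6, 11, 23, 51, 71, 60, 17, -2, -2, -1, -1, -2, -1, -3, -2, -2, -2, -1, -2, -1, -2, 0, 21, 72, 71, 70, 70, 69, 70, 71, 71]
209 [-1, 2, 1, 4, 24, 71, 70, 52, 18, -1, -1, -2, -2, -1, -1, -1, -1, -2, -1, -2, -1, -2, -2, 9, 51, 73, 71, 72, 71, 69, 70, 71]
210 [-4, 0, 2, 1, 11, 50, 70, 68, 44, -2, -1, -2, -2, -1, -1, -2, -2, -1, -2, -2, -2, -1, -1, 1, 19, 61, 71, 71, 70, 68, 69, 70]
211 [-47, -1, 2, 2, 4, 18, 53, 70, 58, 18, -2, -1, -1, -3, -3, -2, -2, -2, -1, -2, -2, -2, -1, -2, 7, 46, 71, 69, 70, 71, 70, 70]
212 [-35, -4, 0, 1, 1, 8, 45, 72, 69, 46, -2, -1, -2, -1, -2, -2, -2, -1, -2, 
[... 482 characters left out ...]
, -3, -2, -2, -1, -3, -2, -1, -1, -1, -2, 1, 14, 30, 56, 70, 69, 68, 69, 68]
217 [2, 2, 1, 1, 0, 1, 7, 34, 69, 70, 73, 70, 46, -3, -2, -2, -2, -3, -3, 5, 24, 26, 38, 50, 57, 63, 66, 70, 69, 67, 69, 69]
218 [2, 1, 1, 1, 2, 1, 6, 36, 69, 70, 70, 69, 58, 17, 3, 24, 26, 38, 46, 50, 61, 61, 66, 70, 72, 72, 69, 68, 67, 67, 67, 68]
219 [2, 1, 2, 1, 1, 1, 5, 30, 52, 49, 68, 69, 68, 60, 53, 62, 62, 65, 67, 67, 68, 70, 69, 69, 71, 71, 70, 68, 68, 67, 67, 67]
220 [2, 1, 2, 1, 1, 1, 3, 22, 24, 15, 33, 52, 69, 70, 70, 70, 71, 71, 68, 68, 69, 69, 68, 70, 71, 71, 70, 69, 69, 69, 68, 67]
221 [0, 0, 0, 1, 1, 1, 0, 5, 5, 3, 8, 21, 59, 67, 68, 71, 72, 72, 70, 68, 69, 68, 67, 69, 69, 70, 70, 70, 68, 69, 68, 66]
```

The side and top views, each corrected by its own bias on held or placed items, both put the carrier at x ≈ 0.605. I'll shift −1.5 mm and lower.

Request:
arm_command([
  {"tx": -0.0015, "ty": 0, "tz": 0, "roll": 0},
  {"tx": 0, "ty": 0, "tz": 0, "roll": 0},
  {"tx": 0, "ty": 0, "tz": -0.003, "roll": 0},
  {"tx": 0, "ty": 0, "tz": -0.003, "roll": 0},
  {"tx": 0, "ty": 0, "tz": -0.003, "roll": 0},
  {"tx": 0, "ty": 0, "tz": -0.002, "roll": 0},
  {"tx": 0, "ty": 0, "tz": -0.002, "roll": 0},
  {"tx": 0, "ty": 0, "tz": 0, "roll": 0},
  {"tx": 0, "ty": 0, "tz": 0, "roll": 0},
  {"tx": 0, "ty": 0, "tz": 0, "roll": 0},
])

```text
t: 26.55
ee_pos: [0.6047, -0.0522, 0.1]
orientation: [0.511, 0.489, 0.511, -0.489]
ft_force: [-0.0, -0.3, -2.0]
gripper_width: 0.122
```

Request:
arm_command([
  {"tx": 0, "ty": 0, "tz": -0.001, "roll": 0},
  {"tx": 0, "ty": 0, "tz": -0.001, "roll": 0},
  {"tx": 0, "ty": 0, "tz": -0.0005, "roll": 0},
  {"tx": 0, "ty": 0, "tz": -0.0005, "roll": 0},
  {"tx": 0, "ty": 0, "tz": -0.0005, "roll": 0},
  {"tx": 0, "ty": 0, "tz": 0, "roll": 0},
  {"tx": 0, "ty": 0, "tz": 0, "roll": 0},
  {"tx": 0, "ty": 0, "tz": 0, "roll": 0},
  {"tx": 0, "ty": 0, "tz": 0, "roll": 0},
  {"tx": 0, "ty": 0, "tz": 0, "roll": 0},
])

```text
t: 27.55
ee_pos: [0.6046, -0.0522, 0.0964]
orientation: [0.511, 0.489, 0.511, -0.489]
ft_force: [0.7, 0.4, -1.2]
gripper_width: 0.125
```

Request:
arm_command([
  {"tx": 0, "ty": 0, "tz": -0.0003, "roll": 0},
  {"tx": 0, "ty": 0, "tz": -0.0003, "roll": 0},
  {"tx": 0, "ty": 0, "tz": -0.0002, "roll": 0},
  {"tx": 0, "ty": 0, "tz": -0.0002, "roll": 0},
  {"tx": 0, "ty": 0, "tz": 0, "roll": 0},
  {"tx": 0, "ty": 0, "tz": 0, "roll": 0},
  {"tx": 0, "ty": 0, "tz": 0, "roll": 0},
  {"tx": 0, "ty": 0, "tz": 0, "roll": 0},
  {"tx": 0, "ty": 0, "tz": 0, "roll": 0},
  {"tx": 0, "ty": 0, "tz": 0, "roll": 0},
])

```text
t: 28.55
ee_pos: [0.6046, -0.0522, 0.0955]
orientation: [0.511, 0.489, 0.511, -0.489]
ft_force: [-1.1, -0.4, 2.2]
gripper_width: 0.124
```

Contact at exactly the notch floor height. I'll release, lift straight up, and move back clear.

Request:
arm_command([
  {"tx": 0, "ty": 0, "tz": 0, "roll": 0},
  {"tx": 0, "ty": 0, "tz": 0, "roll": 0},
  {"tx": 0, "ty": 0, "tz": 0, "roll": 0},
  {"tx": 0, "ty": 0, "tz": 0, "roll": 0},
  {"tx": 0, "ty": 0, "tz": 0, "roll": 0},
  {"tx": 0, "ty": 0, "tz": 0.01, "roll": 0},
  {"tx": 0, "ty": 0, "tz": 0.02, "roll": 0},
  {"tx": 0, "ty": 0, "tz": 0.04, "roll": 0},
  {"tx": 0, "ty": 0, "tz": 0.04, "roll": 0},
  {"tx": 0, "ty": 0, "tz": 0.03, "roll": 0},
], claw=0.4)

```text
t: 29.55
ee_pos: [0.6052, -0.0523, 0.2388]
orientation: [0.511, 0.49, 0.51, -0.488]
ft_force: [0.3, 0.1, 0.0]
gripper_width: 0.396
```

Request:
arm_command([
  {"tx": -0.02, "ty": 0.01, "tz": 0.01, "roll": 0},
  {"tx": -0.03, "ty": 0.02, "tz": 0, "roll": 0},
  {"tx": -0.03, "ty": 0.03, "tz": 0, "roll": 0},
  {"tx": -0.03, "ty": 0.035, "tz": 0, "roll": 0},
  {"tx": -0.03, "ty": 0.035, "tz": 0, "roll": 0},
  {"tx": -0.03, "ty": 0.035, "tz": 0, "roll": 0},
  {"tx": -0.02, "ty": 0.035, "tz": 0, "roll": 0},
  {"tx": -0.01, "ty": 0.03, "tz": 0, "roll": 0},
  {"tx": 0, "ty": 0.02, "tz": 0, "roll": 0},
  {"tx": 0, "ty": 0, "tz": 0, "roll": 0},
])

```text
t: 30.55
ee_pos: [0.4045, 0.1998, 0.2463]
orientation: [0.511, 0.489, 0.511, -0.488]
ft_force: [1.5, -0.8, 0.6]
gripper_width: 0.399
```

```bash
python3 - <<'E'
from h import *
st(); grab('side','s5'); grab('top','t5')
a=cv2.resize(cv2.imread('pics/s5.png')[175:290,255:355],(400,460),interpolation=cv2.INTER_CUBIC)
b=cv2.resize(cv2.imread('pics/t5.png')[165:235,250:365],(800-400,243),interpolation=cv2.INTER_CUBIC)
c=cv2.resize(cv2.imread('pics/t5.png'),(400,300))
o=np.zeros((560,800,3),np.uint8);o[:460,:400]=a;o[:243,400:]=b;o[250:550,400:]=c;cv2.imwrite('pics/m5.png',o)
E
```

```text
t 30.55 pos [0.4045 0.1998 0.2463] jaw 2.64 tilt [0.001 0.001] F [ 1.5 -0.8  0.6] g 0.399
```

View pics/m5.png

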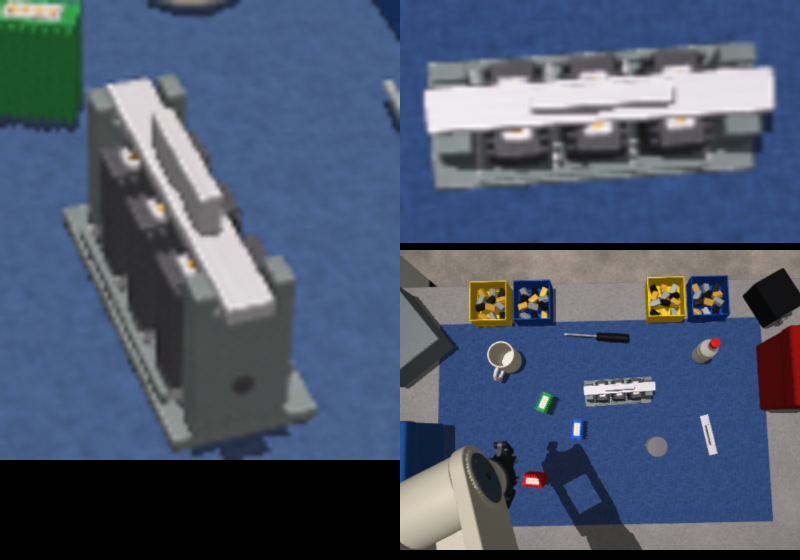

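```bash
python3 - <<'E'
from h import *
im=load('t5')['img'].astype(int)
# bar ends along bar: bright threshold, sample rows near the ends
for r in range(189,200,2): print(r,im[r,368-4-250+250-0:0] if 0 else [int(x) for x in im[r,370-15:370+8,0]] if 0 else '', 'L',[int(x) for x in im[r,368:368]] , [int(x) for x in im[r,258:282,0]])
for r in range(184,198,2): print(r,'R',[int(x) for x in im[r,455-0:455]] ,[int(x) for x in im[r,362-16:362+16,0]])
g=np.radians(2.5)
for c in((.6065,-.0518),):
  for y,z in((.1,.092),(-.1,.092),(.093,.094),(-.093,.094)): print(y,proj('t5',[c[0]-y*np.sin(g),c[1]+y*np.cos(g),z]))
# support outer edges in t5: row through lower cheeks
for r in(203,206): print(r,'supL',[int(x) for x in im[r,254:272,0]])
for r in(198,201): print(r,'supR',[int(x) for x in im[r,342:366,0]])
E
```

```text
189  L [] [116, 121, 126, 131, 132, 133, 135, 140, 142, 143, 141, 116, 124, 142, 140, 127, 114, 116, 143, 176, 211, 230, 236, 238]
191  L [] [224, 226, 228, 230, 232, 232, 233, 236, 237, 238, 237, 237, 237, 237, 236, 235, 235, 235, 235, 235, 236, 236, 236, 236]
193  L [] [236, 238, 238, 237, 237, 237, 237, 237, 237, 237, 238, 238, 238, 238, 239, 239, 239, 239, 239, 239, 239, 238, 238, 238]
195  L [] [237, 239, 239, 239, 239, 239, 239, 239, 239, 239, 239, 238, 238, 238, 238, 238, 237, 237, 237, 237, 237, 236, 236, 236]
197  L [] [230, 238, 239, 239, 240, 240, 240, 240, 240, 239, 240, 240, 240, 239, 239, 239, 239, 239, 239, 239, 239, 238, 238, 238]
199  L [] [227, 239, 239, 239, 239, 239, 239, 239, 239, 239, 238, 238, 238, 238, 238, 238, 238, 238, 238, 238, 238, 238, 238, 237]
184 R [] [128, 133, 131, 132, 142, 135, 135, 158, 165, 165, 137, 84, 56, 52, 52, 51, 49, 50, 52, 51, 50, 49, 50, 51, 51, 52, 54, 54, 52, 51, 52, 51]
186 R [] [230, 229, 228, 227, 228, 228, 228, 228, 228, 226, 199, 122, 62, 53, 52, 51, 50, 51, 54, 55, 52, 52, 53, 52, 49, 51, 53, 54, 54, 54, 55, 54]
188 R [] [230, 
[... 529 characters left out ...]
51, 51, 52, 52, 53, 51, 51, 50, 48, 47, 50, 51, 51, 52]
196 R [] [230, 230, 229, 229, 228, 220, 203, 190, 174, 162, 150, 106, 65, 53, 52, 52, 51, 50, 50, 52, 53, 54, 55, 54, 55, 55, 54, 54, 52, 53, 55, 55]
0.1 [255.9 196.3]
-0.1 [355.9 189.7]
0.093 [259.4 196. ]
-0.093 [352.6 189.8]
203 supL [53, 53, 53, 68, 129, 160, 154, 133, 119, 111, 103, 125, 135, 135, 134, 129, 95, 78]
206 supL [50, 52, 53, 50, 63, 121, 140, 139, 138, 137, 138, 139, 140, 141, 140, 134, 90, 62]
198 supR [74, 86, 113, 123, 123, 123, 123, 123, 124, 123, 114, 77, 42, 30, 31, 45, 50, 49, 49, 50, 50, 49, 51, 53]
201 supR [57, 87, 119, 127, 128, 128, 129, 130, 131, 131, 127, 93, 48, 27, 27, 44, 52, 52, 49, 52, 53, 53, 51, 51]
```

m5 shows the bar lying in both notches, rib up, with everything else in place. The right overhang looks larger (about 9.5 mm), so I'll check the left end.

```bash
python3 - <<'E'
from h import *
for f,rows in(('t5',(185,187,193,195,197,199,204,202)),('t2',(187,190,194,198,202,204))):
  im=load(f)['img'].astype(int)
  for r in rows: print(f,r,[int(x) for x in im[r,251:272,0]])
im=load('t2')['img'].astype(int)
for r in(186,190,194,198): print('t2R',r,[int(x) for x in im[r,346:362,0]])
E
```

```text
t5 185 [52, 51, 51, 52, 53, 57, 70, 118, 136, 136, 135, 135, 136, 137, 139, 139, 137, 124, 125, 162, 158]
t5 187 [50, 50, 52, 50, 51, 53, 66, 121, 135, 131, 131, 130, 131, 131, 132, 122, 116, 101, 92, 148, 164]
t5 193 [52, 54, 53, 50, 51, 88, 214, 236, 238, 238, 237, 237, 237, 237, 237, 237, 237, 238, 238, 238, 238]
t5 195 [52, 54, 54, 53, 52, 86, 212, 237, 239, 239, 239, 239, 239, 239, 239, 239, 239, 239, 238, 238, 238]
t5 197 [53, 52, 52, 51, 51, 71, 171, 230, 238, 239, 239, 240, 240, 240, 240, 240, 239, 240, 240, 240, 239]
t5 199 [54, 54, 55, 55, 56, 68, 154, 227, 239, 239, 239, 239, 239, 239, 239, 239, 239, 238, 238, 238, 238]
t5 204 [54, 53, 51, 52, 55, 54, 53, 70, 121, 132, 128, 126, 125, 125, 134, 139, 140, 139, 134, 89, 67]
t5 202 [52, 52, 52, 52, 52, 55, 102, 215, 237, 233, 218, 204, 196, 178, 168, 163, 159, 159, 158, 155, 156]
t2 187 [50, 51, 52, 51, 51, 53, 66, 121, 136, 132, 131, 130, 131, 132, 132, 124, 117, 102, 93, 149, 165]
t2 190 [52, 53, 51, 48, 52, 54, 64, 118, 130, 136, 140, 140, 139, 139, 138, 138, 138, 137, 92, 71, 90]
t2 194 [52, 54, 53, 51, 50, 50, 59, 105, 114, 130, 140, 141, 140, 140, 141, 142, 142, 137, 94, 62, 81]
t2 198 [52, 52, 52, 52, 53, 52, 54, 82, 110, 137, 145, 145, 144, 143, 142, 142, 141, 138, 114, 76, 74]
t2 202 [52, 52, 53, 53, 53, 51, 50, 63, 121, 152, 149, 144, 143, 142, 142, 142, 142, 141, 139, 92, 70]
t2 204 [53, 53, 52, 52, 55, 55, 51, 62, 120, 139, 140, 140, 139, 140, 140, 141, 141, 142, 136, 90, 67]
t2R 186 [132, 131, 131, 131, 127, 81, 52, 51, 50, 51, 52, 53, 54, 53, 53, 51]
t2R 190 [134, 134, 134, 132, 129, 99, 65, 51, 51, 52, 53, 55, 52, 51, 52, 50]
t2R 194 [133, 133, 132, 132, 131, 131, 85, 52, 54, 53, 51, 53, 55, 53, 50, 52]
t2R 198 [132, 132, 131, 132, 132, 132, 117, 85, 62, 56, 55, 54, 51, 49, 50, 49]
```

The bar's middle is only about 2 mm off the supports' middle (overhangs about 5 and 9 mm), which counts as about equal. It lies stably, so disturbing it again isn't worth the risk.

```bash
python3 -c "
from h import *
st(); print(ctrl.finish_job())"
```

```text
t 30.65 pos [0.4046 0.1977 0.2458] jaw 2.56 tilt [ 0. -0.] F [ 0.4 -0.4 -0.2] g 0.402
the job is handed in; nothing more can be done
None
```

I stood the two dark modules upright in the middle and -y bays. Then I laid the long bar, rib up, in both end notches, and handed the job in at about 31 s with the arm clear of everything.

- **Setting down:** each piece was lowered in steps of about 0.5 mm or less until the force reading showed contact. The bar touched at the notch-floor height (82 mm).
- **Last pictures:** all three modules are upright, the bar lies flat in both notches, and the loaded module, short bar and other things look undisturbed.
- **Overhang not exact:** by pixel measurement the bar sits about 2 mm off centre towards -y, so it sticks out about 5 mm at the +y end and 9 mm at the -y end. I judged that about equal and left it.
- **Disagreement in the checks:** the top and side cameras differed by about 3 mm on the carrier's x position. I corrected each one using things already held or placed, and both then gave about 0.605 m, which I used for the bar.

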